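# Slide a bearing along the sorting rail into the pass pocket

## Robot

A 7-joint arm with a two-finger parallel gripper is mounted at the origin on a cart in front of the work surface, level with it; the furniture and walls round the work are solid. World frame = base frame: x ahead of the robot, y to its left, z up, the work surface at z = 0. Lengths are in m, angles in degrees, forces in N, time in s.
With the tool pointing down it reaches from about 0.425 to 1.025 m from the base axis. Payload 9.4 kg.
Tool frame: the origin (TCP) lies at the very end of the fingers, on their centre line; the grasp point (between the pads) lies 19 mm behind it; z points along the fingers, y is the line along which they close (so a half turn about z gives the same grasp; the last joint's range is limited). The gripper opens to 85 mm and grips with 20 to 120 N. Pads are 22 mm wide; open, the fingers measure 114 mm over their backs; the gripper's body (76 mm by 85 mm) begins 54 mm behind the grasp point. The pads swing forward as they close: fully open they stand 13 mm farther back than shut.
Start: joints at [71.752, 34.337, -0.143, 91.639, 0.103, 54.024, -4.572], TCP at [0.174, -0.704, 0.231] pointing down, gripper open.
Joint ranges: [-147.43, 147.43], [-19.82, 112.94], [-74.19, 73.91], [6.32, 146.72], [-59.91, 239.91], [6.04, 106.73], [-150.56, 150.56]. Speed limits (degrees/s): [127.2, 127.2, 172.46, 172.46, 180, 180, 180].

## Interface

Orientations are given as [roll, pitch, yaw] about the fixed x, y, z axes, in that order (R = Rz(yaw) Ry(pitch) Rx(roll)).
In Python, from workcell import robot gives the robot as it stands.
- The arm moves only by the shell command python3 -m jog 'ROWS' [OPENING]. ROWS is JSON, one flat list of numbers, 6 for each row, row after row: the shift along the tool's x, y, z scaled (see below), then the turn, a rotation vector about the tool's x, y, z scaled (see below). A call has 1 to 12 rows; each row shifts and turns the commanded pose from where the row before left it, along the tool's axes as they then stand; what a row does not reach is not made up. The controller multiplies each number of a shift by 0.02 m and each number of a turn by pi/2 rad. A row lasts 1/12 s, in which the tool goes at most 41.7 mm and 7.16 degrees, less where a joint would pass 70% of its speed; a pose out of reach is approached as far as the arm can. A call with a number of a shift or a turn outside -1 to 1 is refused whole. A call with a gripper value outside its range is refused whole. OPENING is the opening, from 0 (shut) to 1 (fully open), set as the call begins (- or left out, the last holds). The fingers move at their own pace and stop on an object; the grip force is fixed at half the most. Time passes only in rows, so rows that do not move let the fingers close. It gives the time, the measured TCP pose, the force, the opening and the grip force at its end, in the units of the state.
- robot.get_state(): the state, without advancing time (a new reading comes with each control period).
- robot.read_camera(name): name is "side" or "top"; returns a dict with "image" (384x512x3 uint8, blue, green, red), "K" (3x3 intrinsics, pixels), "origin" and "orientation" of the camera in the world. Camera axes: x right, y up, looking along -z (the intrinsics and any distortion apply to the point x, -y, -z); pixel columns grow to the right and rows downward; lengths in m; the calibration is good to about 2 mm. A picture is of the moment at which its call begins. There is no depth.
- robot.job_done(): hands the job in; it is judged then, once.
The state is a dict: "time": time; "joint_pos": joint angles; "joint_vel": joint speeds; "joint_torque": joint torques, N m; "position": TCP position; "orientation": TCP orientation; "ft_force": force on the tool from outside, world axes, zero at the start; "wrist_torque": the same for the moment, N m; "opening": finger opening in m; "grip_force": force on a finger pad.
Only numpy, scipy, OpenCV 4.12 (cv2) and the standard library are available. Lean on these libraries where they do the work, as an engineer would, in place of code of your own. Each camera call takes 0.05 s, during which the arm holds its last target. There are 200 camera calls.

## Task

Sort the loose ball bearing into the green-tagged corner pocket of the blue rail fixture by pushing it with the fingertips: first push it across the plate against the steel rail, then keep it against the rail while you slide it along, until it sits fully home in that corner, against both the rail and the end stop. Do not lift, carry or tip the bearing, and leave the bush, the nut and the tin where they stand.

Things in the scene. Friction and masses are not known exactly. Their poses are not given: they have to be found in the camera images.
- fixture: Fixed blue plate, 155 (its x) x 340 (its y) x 8 mm, on a grey pedestal, underside 90 mm above the table; origin at the centre of its underside, +x away from the robot, z up. A steel rail 12 mm thick, top at z = 24 mm, runs along y; its working face is the plane x = 45 mm. A corner pocket lies at each end of the rail (see the pocket points). The plate is flat and open on the robot's side.
- pocket_left (a point): Middle of the corner pocket at the rail's left (+y) end, on the plate's top (fixture x = 21.5, y = +130, z = 8 mm): the bearing's origin when fully home. The end stop's working face is 23.5 mm farther along, as high as the rail, and reaches 61 mm out from the rail's face; from its free end a nose 10 mm thick turns 15.5 mm back towards the middle.
- pocket_right (a point): Middle of the corner pocket at the rail's right (-y) end, on the plate's top (fixture x = 21.5, y = -130, z = 8 mm): the bearing's origin when fully home. The end stop's working face is 23.5 mm farther along, as high as the rail, and reaches 61 mm out from the rail's face; from its free end a nose 10 mm thick turns 15.5 mm back towards the middle.
- tag_green: Green painted block, 16 x 44 x 26 mm (x, y, z), fixed on the plate right behind the rail beside one of the two pockets, which it marks as the pass pocket (either end); origin at the centre of its underside, axes parallel to the fixture's, at fixture x = 68, y = +130 or -130 mm. The home bearing's centre is at x = -46.5, y = 0 mm in this frame.
- tag_red: Red painted block of the same size, in the same way behind the rail beside the other pocket, the reject pocket.
- bearing: The loose steel ball bearing lying flat on the plate between the pockets: outside diameter 47 mm, bore 20 mm, 14 mm thick, about 0.11 kg; origin at the centre of its underside (98 mm above the table). It slides and rolls freely on its rim when pushed from the side. Friction on the steel is about 0.6, so pushed hard towards the rail it sticks; it slides along when pushed mostly from behind.
- bush: Bystander: brass-coloured plain bush, 32 mm diameter, 34 mm tall, loose on a robot-side corner of the plate; origin at the centre of its underside.
- nut: Bystander: steel hexagon nut, 28 mm across, 16 mm tall, loose on the other robot-side corner of the plate; origin at the centre of its underside.
- tin: Bystander: round green tin with pale lid, 68 mm diameter, 56 mm tall, at the front left; origin under its centre.
Things that resemble listed ones, but are neither listed nor needed, are in the scene too. What is meant by the bearing is not black, brown or red, and is the smaller of those in its own colour.

How it is judged (in metres and radians):
On the way:
1. the bearing is pushed against the rail (gap under 3 mm) between the pockets (x of bearing in the frame of fixture above 0.0185 m and y of bearing in the frame of fixture between -0.115 and 0.115 m), for 0.1 s.
At the end, for the whole second after the job is handed in: The bearing lies flat and at rest on the plate in the green-tagged pocket, less than 3 mm from touching the rail and less than 3 mm from touching that end stop (x of bearing in the frame of tag_green between -0.0495 and -0.0435 m and (y of bearing in the frame of fixture above 0.127 m or y of bearing in the frame of fixture below -0.127 m) and y of bearing in the frame of tag_green between -0.02 and 0.02 m and z of bearing in the frame of fixture below 0.011 m and angle between bearing's own z axis and vertical below 0.1 rad and linear speed of bearing below 0.01 m/s).
It fails at once if the bearing is lifted more than 7 mm off the plate (z of bearing in the frame of fixture above 0.015 m).
It fails at once if the bearing is tipped by more than 0.35 rad (angle between bearing's own z axis and vertical above 0.35 rad).
It fails at once if the bearing is more than 8 mm off the rail while it is more than 85 mm along from the middle of the rail (x of bearing in the frame of fixture below 0.0135 m and (y of bearing in the frame of fixture above 0.085 m or y of bearing in the frame of fixture below -0.085 m)).
It fails at once if a bystander (bush, nut or tin) is moved more than 15 mm (distance of any of bush, nut, tin from where it was at the start of the episode above 0.015 m).
It also fails if it takes over 54 s, if anything falls off the work surface, if the arm or the gripper's body presses on something with over 40 N, if the wrist force passes 120 N, or if a joint passes its speed limit or range.

## Working session

There is one attempt and no reset: what is moved stays moved. The work goes in short steps, Python scripts to look and compute and a shell command to move; the robot and the scene stay as the last step left them, time stands still between calls to the robot, and variables do not carry over. Pictures are saved under pics/ and viewed, at most 10 in all, crops included, and the job is handed in when it is done.

```bash
mkdir -p pics; python3 - <<'E'
from workcell import robot
import cv2,numpy as np
np.set_printoptions(precision=4,suppress=True)
for n in("top","side"):
    c=robot.read_camera(n); cv2.imwrite(f"pics/{n}0.png",c["image"]); print(n,c["K"],c["origin"],c["orientation"],[k for k in c])
s=robot.get_state(); print(s)
E
```

```text
top [[361.9251   0.     258.133 ]
 [  0.     361.9251 189.1394]
 [  0.       0.       1.    ]] [0.4762 0.0105 0.9205] [  6.0582  -0.3733 -91.4937] ['image', 'K', 'origin', 'orientation']
side [[397.7412   0.     257.4763]
 [  0.     397.7412 196.6209]
 [  0.       0.       1.    ]] [0.4295 0.7578 0.5516] [  59.7123   -0.7454 -170.5842] ['image', 'K', 'origin', 'orientation']
{'time': 0.1, 'joint_pos': array([71.7517, 34.3822, -0.1439, 91.6738,  0.1025, 54.0245, -4.5725]), 'joint_vel': array([-0.0996, -0.1553,  0.0281, -0.08  , -0.0782,  0.0216,  0.019 ]), 'joint_torque': array([  0.0064, -77.7984,   1.5697, -25.8625,   0.0126,   0.0054,
        -0.    ]), 'position': array([ 0.1735, -0.7035,  0.2305]), 'orientation': array([-179.92 ,    0.008,   13.855]), 'ft_force': array([-0.4418, -0.2186,  0.4071]), 'wrist_torque': array([ 0.0239, -0.0092, -0.0591]), 'grip_force': 0.0, 'opening': 0.08536165622759322}
```

View pics/top0.png

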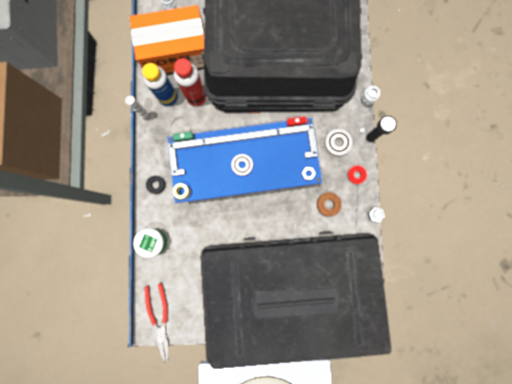

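View pics/side0.png

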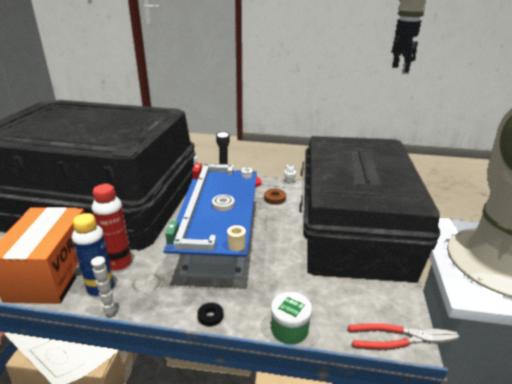

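Top view: the green tag is at (182,136), the left end (+y), and the red tag is at (297,121). Bearing candidates are silver on the plate (242,165), a larger silver one off the plate (339,142), black (156,185), red (357,175) and brown (329,204). I choose the smaller silver one at (242,165). The brass bush is at (181,191), the nut at (309,173) and the tin at (150,242). Next is a close crop to check.

```bash
python3 - <<'E'
import cv2
i=cv2.imread("pics/top0.png")[108:213,160:360]
cv2.imwrite("pics/crop0.png",cv2.resize(i,None,fx=4,fy=4,interpolation=cv2.INTER_CUBIC))
E
```

```text
(no output)
```

View pics/crop0.png

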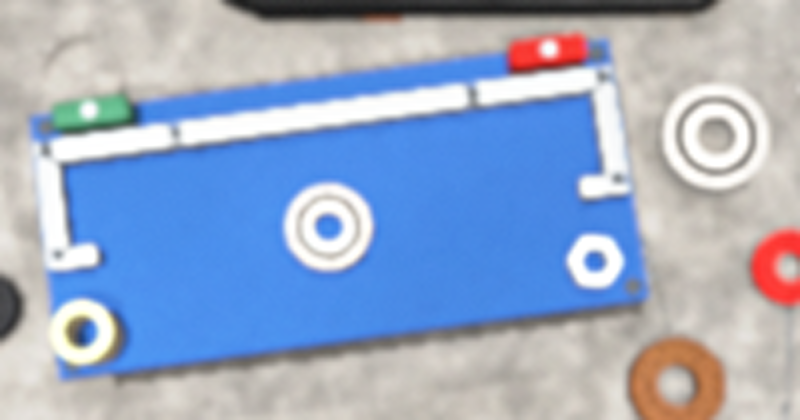

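The crop confirms it: the bearing is silver, at crop (328,227), on the plate. The plate corners are at crop (32,117), (607,40), (645,298) and (62,378). Next I compute the poses.

```bash
cat > h.py <<'E'
from workcell import robot
import numpy as np, cv2, json
from scipy.spatial.transform import Rotation as R
def ray(c,u,v,z):
    d=R.from_euler('xyz',c["orientation"],degrees=True).apply(np.linalg.inv(c["K"])@[u,v,1]*[1,-1,-1])
    o=np.array(c["origin"]); return (o+d*(z-o[2])/d[2])[:2]
def proj(c,P):
    q=R.from_euler('xyz',c["orientation"],degrees=True).inv().apply(np.array(P)-c["origin"])*[1,-1,-1]
    q=c["K"]@q; return q[:2]/q[2]
E
python3 - <<'E'
from h import *
c=robot.read_camera("top")
f=lambda u,v,z:ray(c,(u+.5)/4-.5+160,(v+.5)/4-.5+108,z)
W=np.array([f(*p,.098) for p in [(32,117),(607,40),(645,298),(62,378)]])
F=np.array([[.0775,.17],[.0775,-.17],[-.0775,-.17],[-.0775,.17]])
print(W,[np.linalg.norm(W[i]-W[i-1]) for i in range(4)])
wc=W.mean(0); H=F.T@(W-wc); a=np.arctan2(H[0,1]-H[1,0],H[0,0]+H[1,1])
Rm=np.array([[np.cos(a),-np.sin(a)],[np.sin(a),np.cos(a)]])
print("centre",wc,"yaw",np.degrees(a),"res mm",(W-wc-F@Rm.T)*1e3)
toF=lambda w:(w-wc)@Rm
for n,p in dict(bearing=(328,227,.112),bush=(84,331,.132),nut=(595,261,.114),gtag=(91,105,.124),railfaceL=(60,160,.114),railfaceR=(590,90,.114),noseTip=(98,255,.114),stopfaceL=(66,200,.114)).items(): print(n,f(*p),toF(f(*p))*1e3)
print("bearing ends",toF(f(284,227,.105))-toF(f(374,227,.105)))
np.savez("fix.npz",wc=wc,a=a)
Tin=ray(c,149,241,.056);print("tin",Tin)
for P in ([0.6,0,.112],): pass
c=robot.read_camera("side")
b=wc+Rm@(toF(f(328,227,.112))) if 0 else None
E
```

```text
[[ 0.69035127  0.2093436 ]
 [ 0.72811699 -0.1258901 ]
 [ 0.57580351 -0.14136722]
 [ 0.53839922  0.19228503]] [np.float64(0.1529065671386094), np.float64(0.3373542387026935), np.float64(0.15309780116546728), np.float64(0.3357423182899026)]
centre [0.63316775 0.03359283] yaw 6.359088491221866 res mm [[-1.01055918 -1.78710765]
 [-0.90300578  0.88726172]
 [ 0.82984203  2.57783219]
 [ 1.08372293 -1.67798626]]
bearing [0.61907093 0.03885775] [-13.42694303   6.79388621]
bush [0.56127057 0.17271407] [-56.04584312 146.22855024]
nut [ 0.59556802 -0.11114967] [ -53.39996343 -139.68741994]
gtag [0.689658   0.16998809] [ 71.24972279 129.2992333 ]
railfaceL [0.66092293 0.1896436 ] [ 44.86848674 152.01648636]
railfaceR [ 0.69416433 -0.11231027] [  44.46115705 -151.76133526]
noseTip [0.6059919  0.16840617] [-12.07681131 136.99384572]
stopfaceL [0.63784221 0.18630248] [ 21.55972144 151.25232559]
bearing ends [0.00695461 0.05085458]
tin [0.45115924 0.2633271 ]
```

The fixture centre is (0.633, 0.034) with yaw 6.4°. The sizes and the rail face (x≈45) agree within 2 mm. The bearing is at fixture (-13.4, 6.8), and the green pocket is on the left (+y). First move: raise, traverse, and close the fingers.

```bash
python3 -m jog '[0,0,-1,0,0,0, 0,0,-1,0,0,0, 0,0,-1,0,0,0, 0,0,-1,0,0,0, 0.9,-1,0,0,0,0, 0.9,-1,0,0,0,0, 0.9,-1,0,0,0,0, 0.9,-1,0,0,0,0, 0.9,-1,0,0,0,0, 0.9,-1,0,0,0,0, 0.9,-1,0,0,0,0, 0.9,-1,0,0,0,0]' 0
```

```text
time: 1.2
position: [0.2755, -0.5128, 0.3112]
orientation: [-180.0, 0.0, 13.9]
ft_force: [0.7, 0.5, -0.3]
opening: 0.0001
grip_force: 0.0
```

```bash
python3 -m jog '[0.9,-1,0,0,0,0, 0.9,-1,0,0,0,0, 0.9,-1,0,0,0,0, 0.9,-1,0,0,0,0, 0.9,-1,0,0,0,0, 0.9,-1,0,0,0,0, 0.9,-1,0,0,0,0, 0.9,-1,0,0,0,0, 0.9,-1,0,0,0,0, 0.9,-1,0,0,0,0, 0.9,-1,0,0,0,0, 0.9,-1,0,0,0,0]'
python3 -m jog '[0.9,-1,0,0,0,0, 0.9,-1,0,0,0,0, 0.9,-1,0,0,0,0, 0.9,-1,0,0,0,0, 0.9,-1,0,0,0,0, 0.9,-1,0,0,0,0, 0.9,-1,0,0,0,0, 0.9,-1,0,0,0,0, 0.9,-1,0,0,0,0, 0.9,-1,0,0,0,0, 0.9,-1,0,0,0,0]'
python3 -m jog '[0,0,0,0,0,-0.067, 0,0,0,0,0,-0.067, 0,0,0,0,0,-0.067, 0,0,0,0,0,-0.067, 0,0,0,0,0,-0.067, 0,0,0,0,0,-0.067, 0,0,0,0,0,-0.067, 0,0,0,0,0,-0.067, 0,0,0,0,0,-0.067, 0,0,0,0,0,-0.067, 0,0,0,0,0,-0.067, 0,0,0,0,0,-0.067]'
```

```text
time: 2.2
position: [0.4277, -0.2281, 0.3113]
orientation: [180.0, 0.0, 13.9]
ft_force: [1.1, -0.3, 0.2]
opening: 0.0002
grip_force: 0.0
time: 3.12
position: [0.5673, 0.0328, 0.3112]
orientation: [180.0, 0.0, 13.9]
ft_force: [-0.4, 0.0, 0.4]
opening: -0.0001
grip_force: 0.0
time: 4.12
position: [0.5668, 0.0316, 0.3112]
orientation: [-180.0, 0.0, 86.5]
ft_force: [0.0, 0.3, -0.6]
opening: 0.0
grip_force: 0.0
```

```bash
python3 -m jog '[0,0,0,0,0,-0.055, 0,0,0,0,0,-0.055, 0.07,-0.5,1,0,0,0, 0,0,1,0,0,0, 0,0,1,0,0,0, 0,0,1,0,0,0, 0,0,1,0,0,0, 0,0,1,0,0,0, 0,0,1,0,0,0, 0,0,1,0,0,0, 0,0,1,0,0,0]'
python3 -m jog '[0,0,0.5,0,0,0, 0,0,0.5,0,0,0, 0,0,0.3,0,0,0, 0,0,0,0,0,0, 0,0,0,0,0,0]'
python3 - <<'E'
from h import *
c=robot.read_camera("side"); i=c["image"][150:280,150:290]
cv2.imwrite("pics/s1.png",cv2.resize(i,None,fx=4,fy=4,interpolation=cv2.INTER_CUBIC))
E
```

```text
time: 5.03
position: [0.5567, 0.0319, 0.1303]
orientation: [-180.0, -0.0, 96.1]
ft_force: [0.8, -0.3, 0.3]
opening: 0.0
grip_force: 0.0
time: 5.45
position: [0.5571, 0.0321, 0.1056]
orientation: [180.0, 0.0, 96.1]
ft_force: [0.5, -0.4, 0.1]
opening: -0.0001
grip_force: 0.0
```

View pics/s1.png

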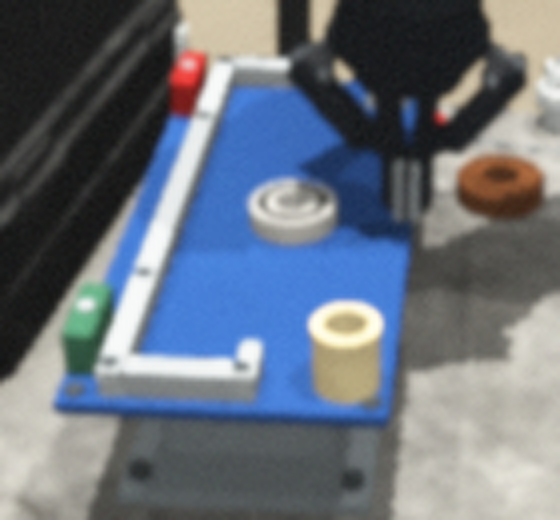

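The fingers are just off the plate, over the robot-side edge, and in line with the bearing at crop (292,210). Push it toward the rail.

```bash
python3 -m jog '[0,0.25,0.1,0,0,0, 0,0.25,0,0,0,0, 0,0.25,0,0,0,0, 0,0.2,0,0,0,0, 0,0.15,0,0,0,0, 0,0.15,0,0,0,0, 0,0.15,0,0,0,0, 0,0.15,0,0,0,0, 0,0.15,0,0,0,0, 0,0.15,0,0,0,0, 0,0.15,0,0,0,0, 0,0.15,0,0,0,0]'
python3 - <<'E'
from h import *
c=robot.read_camera("side"); a=c["image"][150:280,150:290]
c=robot.read_camera("top"); b=c["image"][108:213,160:300]
f=lambda i:cv2.resize(i,(400,int(i.shape[0]*400/i.shape[1])),interpolation=cv2.INTER_CUBIC)
a,b=f(a),f(b); b=cv2.copyMakeBorder(b,0,a.shape[0]-b.shape[0],0,0,0)
cv2.imwrite("pics/s2.png",np.hstack([a,b]))
E
```

```text
time: 6.5
position: [0.5998, 0.0366, 0.1032]
orientation: [-180.0, -0.0, 96.1]
ft_force: [-0.6, 0.0, 0.3]
opening: -0.0003
grip_force: 0.4
```

View pics/s2.png

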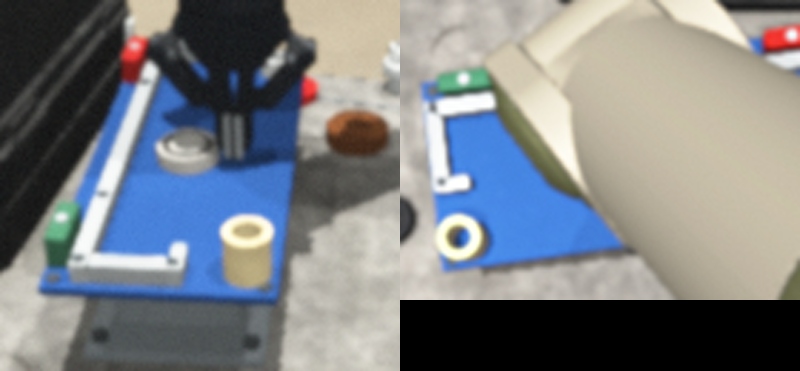

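The top view is blocked by the arm. The side view shows the finger in contact with the bearing at (187,150), about 15 mm short of the rail. Continue slowly, watching the force.

```bash
python3 -m jog '[0,0.15,0,0,0,0, 0,0.15,0,0,0,0, 0,0.15,0,0,0,0, 0,0.1,0,0,0,0, 0,0.1,0,0,0,0]'; python3 -m jog '[0,0.05,0,0,0,0, 0,0.05,0,0,0,0]';python3 -m jog '[0,0.05,0,0,0,0, 0,0.05,0,0,0,0]'
```

```text
time: 7.02
position: [0.6127, 0.038, 0.1032]
orientation: [-180.0, -0.0, 96.1]
ft_force: [-1.3, 0.0, 0.3]
opening: -0.0002
grip_force: 0.4
time: 7.18
position: [0.6145, 0.0382, 0.1032]
orientation: [-180.0, -0.0, 96.1]
ft_force: [-0.6, -0.3, -0.0]
opening: -0.0001
grip_force: 0.4
time: 7.35
position: [0.6164, 0.0384, 0.1032]
orientation: [-180.0, 0.0, 96.1]
ft_force: [-0.7, -0.3, 0.2]
opening: -0.0001
grip_force: 0.4
```

```bash
for k in 1; do python3 -m jog '[0,0.05,0,0,0,0, 0,0.05,0,0,0,0]';python3 -m jog '[0,0.05,0,0,0,0, 0,0,0,0,0,0]'; done
python3 - <<'E'
from h import *
c=robot.read_camera("side"); a=c["image"][160:240,170:270]
cv2.imwrite("pics/s3.png",cv2.resize(a,None,fx=6,fy=6,interpolation=cv2.INTER_CUBIC))
E
```

```text
time: 7.52
position: [0.6184, 0.0386, 0.1032]
orientation: [-180.0, 0.0, 96.1]
ft_force: [-1.9, 0.4, -0.3]
opening: -0.0
grip_force: 1.4
time: 7.68
position: [0.6185, 0.0386, 0.1031]
orientation: [-179.9, 0.0, 96.1]
ft_force: [-4.6, -0.1, 2.4]
opening: -0.0001
grip_force: 2.5
```

View pics/s3.png

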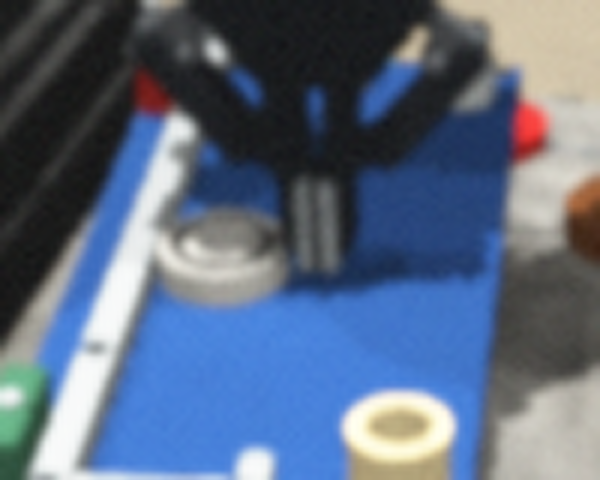

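The bearing at crop (222,250) now touches the rail and the force has risen, so stage one is done. Hold briefly, back off, go round behind it (-y), and turn 10° so the push carries a slight bias toward the rail.

```bash
python3 -c "
from h import *
z=np.load('fix.npz');a=z['a'];M=np.array([[np.cos(a),-np.sin(a)],[np.sin(a),np.cos(a)]])
print((ray(robot.read_camera('side'),207,200,.112)-z['wc'])@M)"
python3 -m jog '[0,0,0,0,0,0, 0,-0.25,0,0,0,0, 0,-0.25,0,0,0,0, -0.6,0,0,0,0,0, -0.6,0,0,0,0,0, -0.6,0,0,0,0,0, -0.6,0,0,0,0,0, 0,0,0,0,0,0]'
python3 -m jog '[0,0.5,0,0,0,0, 0,0.5,0,0,0,0, 0,0.5,0,0,0,0, 0,0.5,0,0,0,0, 0,0,0,0,0,0.053, 0,0,0,0,0,0.053, 0,0,0,0,0,0]'
python3 - <<'E'
from h import *
c=robot.read_camera("side"); a=c["image"][160:240,170:270]
cv2.imwrite("pics/s4.png",cv2.resize(a,None,fx=6,fy=6,interpolation=cv2.INTER_CUBIC))
E
```

```text
[0.01990514 0.01288799]
time: 8.45
position: [0.615, -0.0147, 0.103]
orientation: [-180.0, 0.1, 95.8]
ft_force: [0.1, -1.0, -0.4]
opening: 0.0001
grip_force: 0.0
time: 9.03
position: [0.6554, -0.0047, 0.1031]
orientation: [180.0, -0.0, 86.4]
ft_force: [-0.5, -0.5, 0.1]
opening: 0.0001
grip_force: 0.0
```

View pics/s4.png

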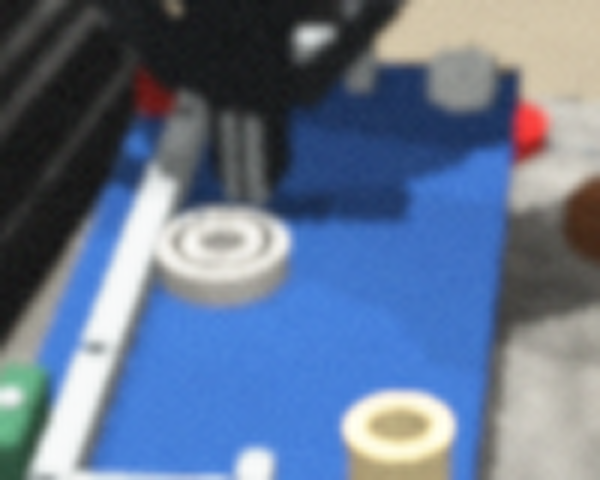

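The fingers stand behind the bearing at (245,190), with the bearing on the rail at (222,250). Slide it along +y.

```bash
python3 -m jog '[0.2,-0.035,0,0,0,0, 0.2,-0.035,0,0,0,0, 0.2,-0.035,0,0,0,0, 0.2,-0.035,0,0,0,0, 0.2,-0.035,0,0,0,0, 0.2,-0.035,0,0,0,0, 0.2,-0.035,0,0,0,0, 0.2,-0.035,0,0,0,0, 0.2,-0.035,0,0,0,0, 0.2,-0.035,0,0,0,0]'
python3 - <<'E'
from h import *
c=robot.read_camera("side"); a=c["image"][160:260,160:260]
cv2.imwrite("pics/s5.png",cv2.resize(a,None,fx=6,fy=6,interpolation=cv2.INTER_CUBIC))
E
```

```text
time: 9.92
position: [0.6497, 0.0348, 0.1032]
orientation: [-180.0, 0.0, 86.6]
ft_force: [-1.4, -1.3, 1.3]
opening: 0.0003
grip_force: 0.8
```

View pics/s5.png

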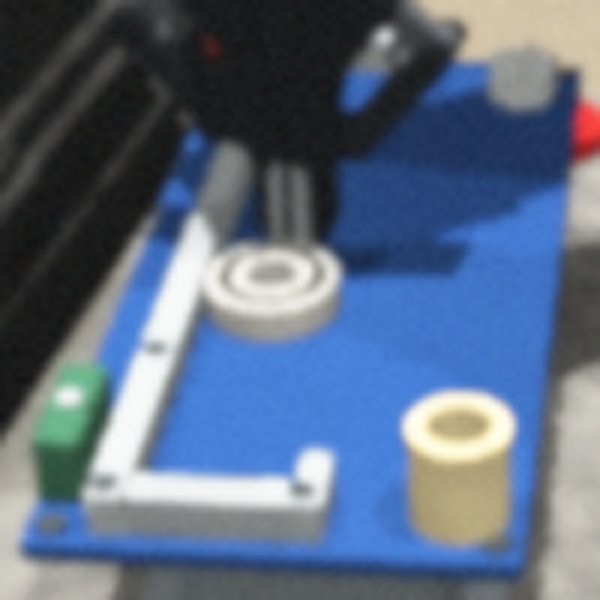

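The bearing at (270,285) is still on the rail, with the finger behind it. Carry on.

```bash
python3 -m jog '[0.2,-0.035,0,0,0,0, 0.2,-0.035,0,0,0,0, 0.2,-0.035,0,0,0,0, 0.2,-0.035,0,0,0,0, 0.2,-0.035,0,0,0,0, 0.2,-0.035,0,0,0,0, 0.2,-0.035,0,0,0,0, 0.2,-0.035,0,0,0,0, 0.2,-0.035,0,0,0,0, 0.2,-0.035,0,0,0,0]'
python3 - <<'E'
from h import *
c=robot.read_camera("side"); a=c["image"][160:260,160:260]
cv2.imwrite("pics/s6.png",cv2.resize(a,None,fx=6,fy=6,interpolation=cv2.INTER_CUBIC))
E
```

```text
time: 10.8
position: [0.6451, 0.0753, 0.1032]
orientation: [-180.0, 0.0, 86.6]
ft_force: [0.2, -1.8, 0.1]
opening: -0.0002
grip_force: 0.9
```

View pics/s6.png

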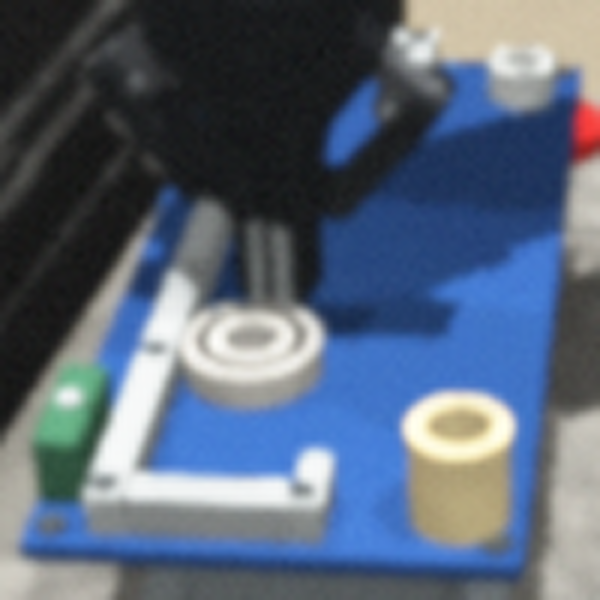

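Still tracking the rail, with the bearing at (250,345). Continue with the forces monitored, keeping the last picture for the end.

```bash
python3 -m jog '[0.2,-0.035,0,0,0,0, 0.2,-0.035,0,0,0,0, 0.2,-0.035,0,0,0,0, 0.2,-0.035,0,0,0,0, 0.2,-0.035,0,0,0,0, 0.2,-0.035,0,0,0,0, 0.2,-0.035,0,0,0,0, 0.2,-0.035,0,0,0,0, 0.2,-0.035,0,0,0,0, 0.2,-0.035,0,0,0,0, 0.1,-0.018,0,0,0,0, 0.1,-0.018,0,0,0,0]'
python3 -m jog '[0.08,-0.014,0,0,0,0, 0.08,-0.014,0,0,0,0, 0.08,-0.014,0,0,0,0, 0.08,-0.014,0,0,0,0]'
python3 -m jog '[0.05,-0.009,0,0,0,0, 0.05,-0.009,0,0,0,0]'
```

```text
time: 11.85
position: [0.64, 0.1197, 0.1032]
orientation: [-180.0, -0.0, 86.6]
ft_force: [0.2, -1.1, 0.8]
opening: -0.0002
grip_force: 0.9
time: 12.18
position: [0.6394, 0.1256, 0.1032]
orientation: [-180.0, 0.0, 86.6]
ft_force: [-0.3, -1.6, 0.6]
opening: 0.0003
grip_force: 0.9
time: 12.35
position: [0.6391, 0.1279, 0.1033]
orientation: [-180.0, -0.0, 86.6]
ft_force: [-1.1, -1.9, 0.8]
opening: -0.0001
grip_force: 0.9
```

```bash
python3 -m jog '[0.05,-0.009,0,0,0,0, 0.05,-0.009,0,0,0,0]'
python3 -m jog '[0.05,-0.009,0,0,0,0, 0.05,-0.009,0,0,0,0]'
```

```text
time: 12.52
position: [0.6389, 0.1298, 0.1032]
orientation: [-180.0, 0.0, 86.6]
ft_force: [-0.8, -1.8, 2.0]
opening: -0.0001
grip_force: 0.9
time: 12.68
position: [0.6387, 0.1318, 0.1033]
orientation: [180.0, -0.0, 86.6]
ft_force: [0.1, -1.1, 1.8]
opening: -0.0001
grip_force: 0.9
```

```bash
python3 -m jog '[0.05,-0.009,0,0,0,0, 0.05,-0.009,0,0,0,0]'
python3 -m jog '[0.05,-0.009,0,0,0,0, 0,0,0,0,0,0]'
```

```text
time: 12.85
position: [0.6385, 0.1327, 0.1032]
orientation: [-180.0, 0.1, 86.5]
ft_force: [0.4, -6.9, 2.3]
opening: 0.0002
grip_force: 3.5
time: 13.02
position: [0.6385, 0.1328, 0.1032]
orientation: [-180.0, 0.2, 86.5]
ft_force: [0.4, -7.0, 2.6]
opening: -0.0003
grip_force: 3.5
```

The force jumped and the motion stopped at the expected position, so it is against the end stop. Back off and look.

```bash
python3 -m jog '[-0.1,0,0,0,0,0, -0.2,0,0,0,0,0, -0.5,0,0,0,0,0, -0.5,0,0,0,0,0, -0.5,0,0,0,0,0, -0.5,0,0,0,0,0, 0,0,-0.8,0,0,0, 0,0,-1,0,0,0, 0,0,-1,0,0,0, 0,0,-1,0,0,0, 0,0,-1,0,0,0, 0,0,-1,0,0,0]'
python3 -m jog '[-1,-1,0,0,0,0, -1,-1,0,0,0,0, -1,-1,0,0,0,0, -1,-1,0,0,0,0, -1,-1,0,0,0,0, -1,-1,0,0,0,0, -1,-1,0,0,0,0, -1,-1,0,0,0,0, -1,0,0,0,0,0, -1,0,0,0,0,0]'
python3 - <<'E'
from h import *
c=robot.read_camera("side"); a=c["image"][200:260,160:220]
t=robot.read_camera("top"); b=t["image"][110:180,160:230]
f=lambda i:cv2.resize(i,(400,400),interpolation=cv2.INTER_CUBIC)
cv2.imwrite("pics/s7.png",np.hstack([f(a),f(b)]))
E
```

```text
time: 14.02
position: [0.6354, 0.0877, 0.2202]
orientation: [-180.0, 0.0, 86.5]
ft_force: [0.1, 0.3, 0.1]
opening: -0.0001
grip_force: 0.0
time: 14.85
position: [0.4622, -0.1029, 0.2196]
orientation: [-180.0, 0.1, 86.5]
ft_force: [-0.2, 0.0, 0.3]
opening: -0.0001
grip_force: 0.0
```

View pics/s7.png

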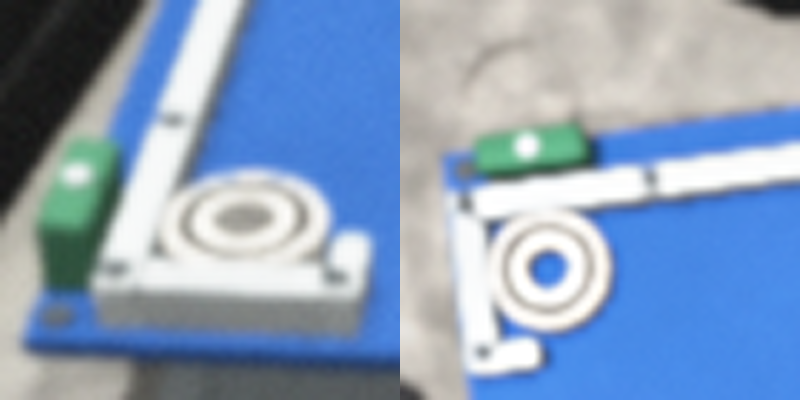

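Top half: the bearing at (547,268) touches both the rail (y≈206) and the end stop (x≈489). One numeric check, then hand in.

```bash
python3 - <<'E'
from h import *
z=np.load('fix.npz');a=z['a'];M=np.array([[np.cos(a),-np.sin(a)],[np.sin(a),np.cos(a)]])
t=robot.read_camera("top");k=70/400
g=lambda u,v,h:(ray(t,(u+.5)*k-.5+160,(v+.5)*k-.5+110,h)-z['wc'])@M*1e3
print("bearing",g(148,268,.112),"tag top",g(131,130,.124)*1,"want 21.5,130")
print(g(148,268,.112)-g(126,146,.124))
E
```

```text
bearing [ 21.73903028 130.36375308] tag top [ 74.71770525 128.58805055] want 21.5,130
[-46.85441232  -0.90683671]
```

```bash
python3 -c "
from workcell import robot
print(robot.job_done())"
```

```text
the job is handed in; nothing more can be done
None
```

The bearing is in the green-tagged left pocket, touching both the rail and the end stop (measured fixture x 21.7, y 130.4 mm; target 21.5, 130), and I handed the job in at about 15 s; no verdict came back.

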